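# Sweep the salvaged brass nuts through the tray gate into the bin

## Task

Clear the sorting tray of its three brass nuts: with the fingertips, slide them one at a time along the tray and through the narrow gate, so that each drops through the slot into the red bin before the next one follows. Only push them, gently; do not pinch, pick up or lift them. Leave the capacitor and the rubber foot standing where they are in the tray, and do not disturb the pliers and the hex key on the bench.

Things in the scene. Friction and masses are not known exactly. Their poses are not given: they have to be found in the camera images.
- tray: grey sheet-steel sorting tray on four legs, fixed. Origin: on the bench, mid-width; its y axis points to the gate, x across, z up. The flat floor is 75 mm above the bench, 240 mm wide inside (x -120 to 120 mm), from the rear wall at y = -170 mm to its open edge at the gate at y = 120 mm. All walls and deflectors rise 20 mm above the floor, about 3 mm thick
- gate (a point): gate: middle of the 40 mm gap at the end of a funnel of two aluminium deflectors. Their inner faces run from the side walls (tray x = +-120, y = 10 mm) to a bend at x = +-38, y = 85 mm, then to x = +-20, y = 120 mm. The point is at floor level, on the floor's edge; axes as the tray's. A nut pushed in +y until its middle is past the edge tips over and drops
- bin: red open bin hung under the drop slot, part of the tray, 130 x 120 x 60 mm, walls 3 mm. Origin: centre of its underside, 6 mm above the bench, 160 mm from the tray's origin along tray y; axes as the tray's. The drop slot above it, right beyond the gate, is 48 mm wide, 50 mm long, open above and walled on its other three sides as high as the tray
- nut1: brass hex nut, 24 mm across the flats, 27.7 mm across the corners, 13 mm high, 34 g more or less, lying flat in the sorting tray. Origin: centre of its underside (at the tray floor, 75 mm above the bench); its own z runs along the bore. It slides freely on the sheet. The three nuts are alike
- nut2: brass hex nut, 24 mm across the flats, 27.7 mm across the corners, 13 mm high, 34 g more or less, lying flat in the sorting tray. Origin: centre of its underside (at the tray floor, 75 mm above the bench); its own z runs along the bore. It slides freely on the sheet. The three nuts are alike
- nut3: brass hex nut, 24 mm across the flats, 27.7 mm across the corners, 13 mm high, 34 g more or less, lying flat in the sorting tray. Origin: centre of its underside (at the tray floor, 75 mm above the bench); its own z runs along the bore. It slides freely on the sheet. The three nuts are alike
- capacitor: blue capacitor can with a silver top, 30 mm diameter, 40 mm tall, 45 g, standing loose at the rear of the tray floor. Origin: centre of its underside, z up. Must stay standing there
- foot: black rubber machine foot, a cone frustum 32 mm wide below, 27 mm above, 18 mm high, 20 g, standing loose at the rear of the tray floor. Origin: centre of its underside, z up. Must stay there
- pliers: pliers with red grips lying on the bench to the right of the tray, 175 mm long, 70 mm wide, 19 mm high. Origin: at bench level, near the middle; x points to the jaws
- hex_key: T-handled hex key with a yellow 108 mm wide handle lying on the bench to the left of the tray, blade 170 mm long along its x, 18 mm high. Origin: at bench level under the middle of the handle

How it is judged:
By the outcome, as a careful person would: the job done as asked, in the order asked, and still so for the second after the job is handed in, with the robot touching nothing.
It also fails if it takes over 70 s, if anything falls off the work surface, if the arm or the gripper's body presses on something with over 40 N, if the wrist force passes 120 N, or if a joint passes its speed limit or range.

## Robot

A 6-joint arm with a two-finger parallel gripper is mounted at the origin on the work surface. World frame = base frame: x ahead of the robot, y to its left, z up, the work surface at z = 0. Lengths are in m, angles in rad, forces in N, time in s.
With the tool pointing down it reaches from about 0.4 to 0.825 m from the base axis. Payload 7 kg.
Tool frame: the origin (TCP) lies at the centre of the arm's flange, where the gripper is bolted on; the fingertips stand 178 mm ahead of it and the grasp point (between the pads) lies 159 mm ahead of it; z points along the fingers, y is the direction in which the jaws open and shut (so a half turn about z gives the same grasp; the last joint's range is limited). The gripper opens to 88 mm and grips with 3 to 60 N. Pads are 19 mm wide; open, the fingers measure 130 mm over their backs; the gripper's body (78 mm by 193 mm) begins 47 mm behind the grasp point.
Start: joints at [-0.84, 0.359, 0.012, 0, -1.224, -0.288], TCP at [0.289, -0.61, 0.405] pointing down, gripper open.
Joint ranges: [-3.07, 3.07], [-1.43, 2.12], [-1.02, 1.25], [-3.03, 1.67], [-3.05, -0], [-3.03, 3.03]. Speed limits (rad/s): [2.39, 2.39, 3.01, 3.14, 3.14, 3.14].

## Interface

Orientations are given as [roll, pitch, yaw] about the fixed x, y, z axes, in that order (R = Rz(yaw) Ry(pitch) Rx(roll)).
In Python, from station import * gives the robot as it stands.
- The arm moves only by the tool send_rows, never from a script. Its argument "motion" is a list of rows, each an object with "offset": the shift along the tool's x, y, z in cm, a list of three; "turn": the turn about the tool's z in degrees. In form: [{"offset": [x, y, z], "turn": turn}, ...]. A call has 1 to 8 rows; each row is the pose to reach, as a shift and turn from the pose commanded when the call began, along the tool's axes at that moment; what a row does not reach only later rows make up. A row lasts 1/10 s, in which the tool goes at most 50 mm and 8.59 degrees, less where a joint would pass 70% of its speed; a pose out of reach is approached as far as the arm can. A call with a gripper value outside its range is refused whole. "hand" is the opening, from -1 (shut) to 1 (fully open), set as the call begins (left out, the last holds). The fingers move at their own pace and stop on an object; "squeeze" is the grip in N (left out, the last holds). Time passes only in rows, so rows that repeat a pose let the fingers close. It gives the time, the measured TCP pose, the force and the opening at its end, in the units of the state.
- get_state(): the state, without advancing time (a new reading comes with each control period).
- grab_frame(name): name is "scene" or "top" or "wrist"; returns a dict with "frame" (384x512x3 uint8, blue, green, red), "range_z" (384x512 float32, m along the optical axis (not along the pixel's ray), 0 where there is no reading), "vertical_fov" (degrees; the focal length in pixels is half the picture's height over the tangent of half this angle, whatever the lens; pixels are square), "cx", "cy" (the principal point, pixels), "cam_to_world" (4x4, takes a point from camera to world coordinates). Camera axes: x right, y up, looking along -z (the intrinsics and any distortion apply to the point x, -y, -z); pixel columns grow to the right and rows downward; lengths in m; the calibration is good to about 2 mm. A picture is of the moment at which its call begins.
- job_done(): hands the job in, once; it reports no verdict.
The state is a dict: "t": time; "q": joint angles; "qd": joint speeds; "joint_efforts": joint torques, N m; "eef_pos": TCP position; "ee_rot": TCP orientation; "force": force on the tool from outside, world axes, zero at the start; "moment": the same for the moment, N m; "width": finger opening in m.
Only numpy, scipy, OpenCV 4.12 (cv2) and the standard library are available. Lean on these libraries where they do the work, as an engineer would, in place of code of your own. Each camera call takes 0.05 s, during which the arm holds its last target. There are 200 camera calls.

## Working session

There is one attempt and no reset: what is moved stays moved. The work goes in short steps, Python scripts to look and compute and a tool call to move; the robot and the scene stay as the last step left them, time stands still between calls to the robot, and variables do not carry over. Pictures are saved under pics/ and viewed, about 8 in all and at most 12, crops included, and the job is handed in when it is done.

Besides the shell and the picture viewer there is one more tool, called after "Request:" as name(argument=value, ...), one argument or row to a line, values as JSON. send_rows: Moves the arm, as the interface text tells. Its arguments: {"type":"object","properties":{"motion":{"type":"array"},"hand":{"type":"number"},"squeeze":{"type":"number"}},"required":["motion"]}

```bash
mkdir -p pics; cat > h.py <<'E'
from station import *
import numpy as np, cv2
def grab(n):
    d=grab_frame(n); return d
def world(d):
    f=192/np.tan(np.radians(d["vertical_fov"])/2)
    v,u=np.mgrid[0:384,0:512]; z=d["range_z"]
    P=np.stack([(u-d["cx"])*z/f,-(v-d["cy"])*z/f,-z,np.ones_like(z)],-1)
    return (P@np.array(d["cam_to_world"]).T)[...,:3]
def ray(d,u,v,h):
    f=192/np.tan(np.radians(d["vertical_fov"])/2); M=np.array(d["cam_to_world"])
    r=M[:3,:3]@np.array([(u-d["cx"])/f,-(v-d["cy"])/f,-1]); o=M[:3,3]
    return o+r*(h-o[2])/r[2]
E
ls; python3 - <<'E'
from h import *
s=get_state(); print({k:np.round(v,3) for k,v in s.items()})
a=grab("top"); b=grab("scene")
print([k for k in a], a["vertical_fov"],np.round(a["cam_to_world"],3))
cv2.imwrite("pics/a.png",cv2.resize(a["frame"],(800,600)));cv2.imwrite("pics/b.png",b["frame"])
np.save("a.npy",a,allow_pickle=True)
E
```

```text
h.py
pics
{'t': np.float64(0.0), 'q': array([-0.84 ,  0.359,  0.011, -0.   , -1.224, -0.288]), 'qd': array([-0.001,  0.   ,  0.002,  0.001, -0.   ,  0.001]), 'joint_efforts': array([ 1.0000e-03, -5.8272e+01,  2.9307e+01,  6.9980e+00,  7.0000e-03,
       -0.0000e+00]), 'eef_pos': array([ 0.289, -0.61 ,  0.404]), 'ee_rot': array([ 3.14 , -0.   , -2.699]), 'force': array([-0.272, -0.716,  0.218]), 'moment': array([ 0.003,  0.022, -0.041]), 'width': np.float64(0.088)}
['frame', 'range_z', 'vertical_fov', 'cx', 'cy', 'cam_to_world'] 55.85091595974774 [[ 0.003  0.99  -0.143  0.409]
 [-0.999 -0.002 -0.033 -0.021]
 [-0.033  0.143  0.989  1.096]
 [ 0.     0.     0.     1.   ]]
```

View pics/a.png

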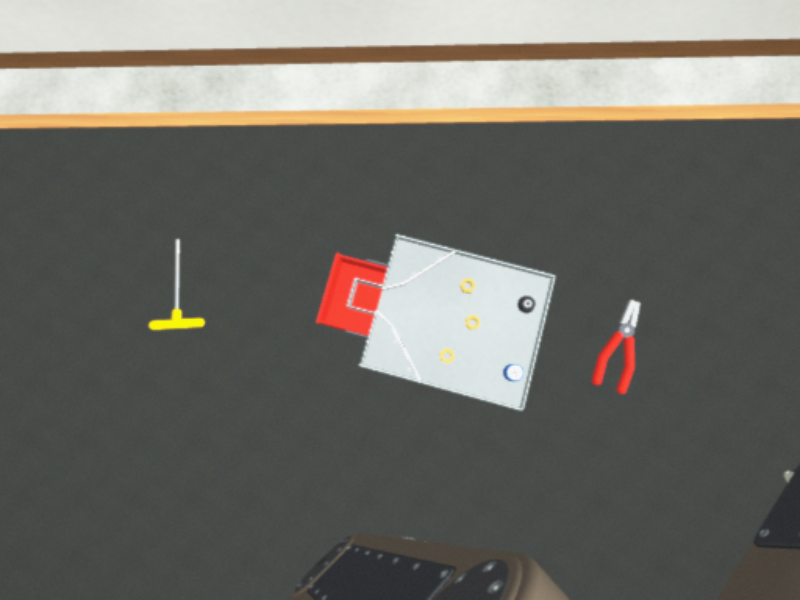

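View pics/b.png

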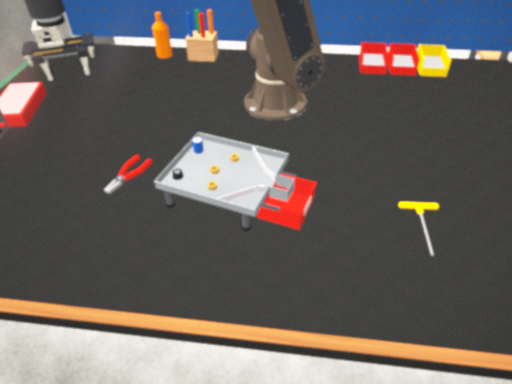

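The top view shows the tray with the gate to the left (about +y). The nuts are at (468,285), (472,322) and (447,355), the foot at (526,304) and the capacitor at (513,372). The scene view agrees.

```bash
cat >> h.py <<'E'
def blobs(d,mask,h,amin=8):
    n,l,s,c=cv2.connectedComponentsWithStats(mask.astype(np.uint8))
    return [(s[i,4],c[i].round(1),ray(d,*c[i],h)) for i in range(1,n) if s[i,4]>=amin]
E
python3 - <<'E'
from h import *
a=np.load("a.npy",allow_pickle=True).item()
W=world(a); z=W[...,2]; f=a["frame"]; hsv=cv2.cvtColor(f,cv2.COLOR_BGR2HSV)
roi=np.zeros(z.shape,bool); roi[140:275,195:365]=1
fl=roi&(abs(z-.075)<.006)&(hsv[...,1]<50)&(hsv[...,2]>120)
print("floor z",np.median(z[fl]),fl.sum())
m=roi&(z>.06)&(z<.11)&(hsv[...,1]<60)&(hsv[...,2]>90)
n,l,s,c=cv2.connectedComponentsWithStats(m.astype(np.uint8)); k=1+np.argmax(s[1:,4]);
# outer outline -> rays at wall top z=.095
cn=max(cv2.findContours((l==k).astype(np.uint8),cv2.RETR_EXTERNAL,cv2.CHAIN_APPROX_NONE)[0],key=len)
P=np.array([ray(a,*p[0],.095)[:2] for p in cn]); r=cv2.minAreaRect((P*1000).astype(np.float32)); print(r,cv2.boxPoints(r))
ap=cv2.approxPolyDP(cn,3,True)[:,0]; 
for p in ap: print(p,ray(a,*p,.095)[:2].round(4))
y=roi&(hsv[...,0]>12)&(hsv[...,0]<32)&(hsv[...,1]>90)&(hsv[...,2]>120)
for q in blobs(a,y,.088): print("nut",q)
b=roi&(hsv[...,0]>100)&(hsv[...,0]<130)&(hsv[...,1]>110)
for q in blobs(a,b,.1): print("cap",q)
k=roi&(hsv[...,2]<60)&(z>.07)
for q in blobs(a,k,.09): print("foot",q)
c=f[140:275,195:365]; cv2.imwrite("pics/c.png",cv2.resize(c,None,fx=4.4,fy=4.4,interpolation=cv2.INTER_CUBIC))
E
```

```text
floor z 0.07451089566514013 8175
((520.3990478515625, -69.35015869140625), (344.6890869140625, 246.79327392578125), 74.87386322021484) [[ 356.3052  -203.52388]
 [ 594.54803 -267.92334]
 [ 684.4929    64.82356]
 [ 446.25006  129.22302]]
[234 166] [0.6235 0.0708]
[247 169] [0.6148 0.034 ]
[245 182] [0.5776 0.0394]
[227 178] [0.5892 0.0902]
[222 195] [0.5409 0.1036]
[225 196] [0.5381 0.0951]
[228 180] [0.5834 0.0873]
[245 185] [0.5691 0.0393]
[239 200] [0.5268 0.0558]
[231 198] [0.5325 0.0782]
[240 202] [0.5212 0.053 ]
[233 215] [0.485  0.0721]
[236 216] [0.4822 0.0637]
[231 234] [0.4327 0.077 ]
[334 262] [ 0.3583 -0.2024]
[354 176] [ 0.5938 -0.2643]
[255 150] [0.6696 0.0116]
[248 169] [0.6147 0.0312]
nut (np.int32(39), array([298.7, 182.5]), array([ 0.57702696, -0.11141844,  0.088     ]))
nut (np.int32(38), array([302.1, 205.7]), array([ 0.51141819, -0.1196528 ,  0.088     ]))
nut (np.int32(38), array([285.5, 227.3]), array([ 0.45153538, -0.07313932,  0.088     ]))
cap (np.int32(15), array([324.4, 239. ]), array([ 0.41968782, -0.177363  ,  0.1       ]))
```

View pics/c.png

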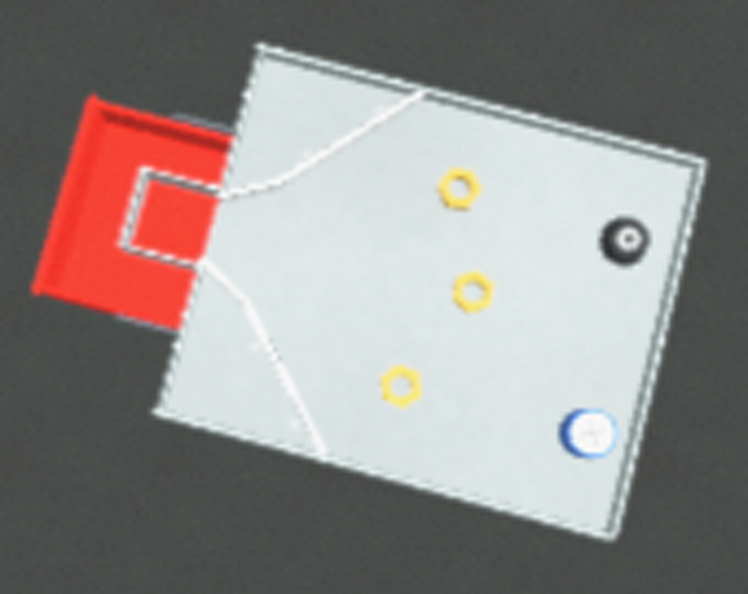

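Tray frame: yaw about -15°, origin about (0.5205, -0.0689). The crop shows the nuts at tray coordinates of about (66,-26), (4,-51) and (-66,-22) mm, with a clear central lane. I'll start with the middle nut, moving in above the tray with the fingers closed and jaw axis along tray y.

Request:
send_rows(
  motion=[
    {"offset":[-38.3,31.4,0],"turn":40.4},
    {"offset":[-38.3,31.4,0],"turn":40.4},
    {"offset":[-38.3,31.4,0],"turn":40.4},
    {"offset":[-38.3,31.4,0],"turn":40.4},
    {"offset":[-38.3,31.4,0],"turn":40.4},
    {"offset":[-38.3,31.4,0],"turn":40.4},
    {"offset":[-38.3,31.4,0],"turn":40.4},
    {"offset":[-38.3,31.4,0],"turn":40.4},
  ],
  hand=-1,
)

```text
t: 0.9
eef_pos: [0.4551, -0.2578, 0.4046]
ee_rot: [3.141, -0.0, 2.879]
force: [0.8, 0.0, -0.2]
width: 0.0289
```

```bash
cat >> h.py <<'E'
c15,s15=np.cos(np.radians(15)),np.sin(np.radians(15)); O=np.array([.5205,-.0689])
def tray(p): 
    d=np.asarray(p)[...,:2]-O; return np.round(1000*np.stack([d[...,0]*c15-d[...,1]*s15,d[...,0]*s15+d[...,1]*c15],-1),1)
def ymask(d):
    h=cv2.cvtColor(d["frame"],cv2.COLOR_BGR2HSV); return (h[...,0]>12)&(h[...,0]<32)&(h[...,1]>90)&(h[...,2]>110)
def look(n,name=None,amin=25):
    d=grab(n)
    for s,c,p in blobs(d,cv2.morphologyEx(ymask(d).astype(np.uint8),cv2.MORPH_CLOSE,np.ones((3,3))),.088,amin):
        t=tray(p)
        if abs(t[0])<125 and -175<t[1]<240: print(n,s,c,"tray",t)
    if name: cv2.imwrite("pics/%s.png"%name,d["frame"])
    s=get_state(); print("t",s["t"],"tip tray",tray(s["eef_pos"]),"z",round(s["eef_pos"][2]-.178,4),"yaw",np.degrees(s["ee_rot"][2]).round(2),"F",np.round(s["force"],1))
    return d
E
python3 - <<'E'
from h import *
d=look("wrist","w1",60); print(d["vertical_fov"],np.round(d["cam_to_world"],3)); look("top")
E
```

```text
wrist 462 [433.2 133.3] tray [-66.2 -21.5]
wrist 346 [395.9 197.1] tray [  2.7 -50. ]
wrist 392 [319.7 277. ] tray [ 103.5 -127.3]
t 0.95 tip tray [ -13.1 -194.3] z 0.2267 yaw 165.12 F [-0.2  3.5 -1.4]
68.00158378380164 [[ 0.259 -0.923 -0.284  0.377]
 [ 0.966  0.248  0.077 -0.237]
 [-0.001 -0.294  0.956  0.384]
 [ 0.     0.     0.     1.   ]]
t 1.0 tip tray [ -13.4 -196.7] z 0.2267 yaw 165.28 F [0.9 0.3 0.3]
```

View pics/w1.png

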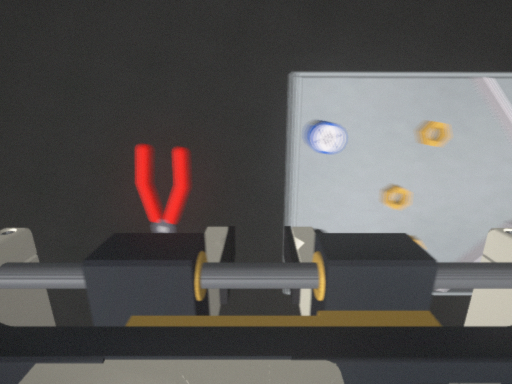

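Wrist view: nut 3 at (433,133), nut 2 at (396,197), capacitor at (327,137). This agrees with the top view within 2 mm.

Request:
send_rows(
  motion=[
    {"offset":[-1.7,4.9,0],"turn":0},
    {"offset":[-1.7,9.8,0],"turn":0},
    {"offset":[-1.7,9.8,3.5],"turn":0},
    {"offset":[-1.7,9.8,7],"turn":0},
    {"offset":[-1.7,9.8,10],"turn":0},
    {"offset":[-1.7,9.8,12.5],"turn":0},
    {"offset":[-1.7,9.8,13.5],"turn":0},
    {"offset":[-1.7,9.8,13.5],"turn":0},
  ],
)

```text
t: 1.8
eef_pos: [0.4962, -0.1698, 0.2685]
ee_rot: [-3.141, -0.003, 2.879]
force: [0.9, 0.5, 0.7]
width: 0.0007
```

```bash
python3 - <<'E'
from h import *
look("wrist","w2",60); print(get_state()["width"]); look("scene","s2")
E
```

```text
wrist 1708 [402.8 126.2] tray [-66.9 -25. ]
wrist 247 [344.1 228.5] tray [ -5.7 -52. ]
wrist 168 [271.  278.9] tray [ 29.9 -96.4]
wrist 89 [247.1 282.4] tray [  32.5 -111.9]
wrist 106 [384.4 317.2] tray [ 59.9 -19. ]
t 1.85 tip tray [   3.2 -103.6] z 0.0918 yaw 164.96 F [ 0.3 -0.8  1.5]
0.000167633769480432
scene 113 [192.3 140.7] tray [ -86.1 -171.6]
scene 51 [234.1 157.3] tray [-58.7 -19.7]
scene 57 [214.1 169.3] tray [ 10.8 -48.9]
scene 61 [211.9 185.3] tray [ 72.6 -23.9]
t 1.9 tip tray [   3.5 -103.5] z 0.0925 yaw 164.97 F [-0.4 -0.3 -1.2]
```

View pics/w2.png

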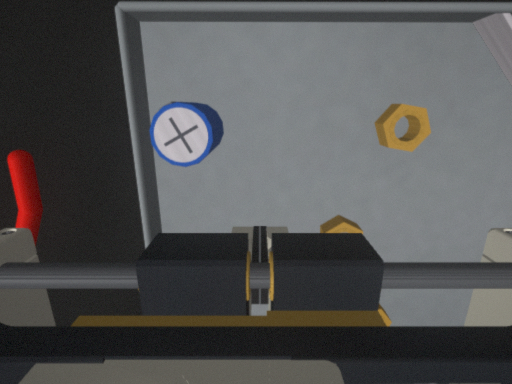

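Request:
send_rows(
  motion=[
    {"offset":[0,0,0.7],"turn":0},
    {"offset":[0,0,1.2],"turn":0},
    {"offset":[0,0.7,1.2],"turn":0},
    {"offset":[0,1.4,1.2],"turn":0},
    {"offset":[0,2.1,1.2],"turn":0},
    {"offset":[0,2.8,1.2],"turn":0},
    {"offset":[0,3.5,1.2],"turn":0},
    {"offset":[0,4.2,1.2],"turn":0},
  ],
)

```text
t: 2.7
eef_pos: [0.5078, -0.1282, 0.2578]
ee_rot: [3.142, 0.0, 2.88]
force: [-0.5, 0.1, -0.9]
width: 0.0006
```

```bash
python3 - <<'E'
from h import *
look("wrist","w3",60); look("scene","s3")
a=cv2.imread("pics/w3.png"); b=cv2.imread("pics/s3.png")[110:240,140:330]; b=cv2.resize(b,(560,384)); cv2.imwrite("pics/m3.png",cv2.resize(np.hstack([a[:,230:],b]),(800,365)))
E
```

```text
wrist 1423 [333.8 126.4] tray [-66.7 -22.4]
wrist 135 [271.1 282.1] tray [ 26.  -53.5]
t 2.75 tip tray [  3.1 -60. ] z 0.0798 yaw 165.0 F [ 0.1  0.5 -0.1]
scene 45 [220.1 139.9] tray [-120.3  -95.2]
scene 106 [208.2 148.2] tray [ -70.2 -109.6]
scene 57 [220.2 170.8] tray [ 10.6 -30.1]
scene 61 [211.9 185.3] tray [ 72.6 -23.9]
t 2.8 tip tray [  3.1 -60.4] z 0.0798 yaw 165.03 F [-0.8  0.2 -0.3]
```

View pics/m3.png

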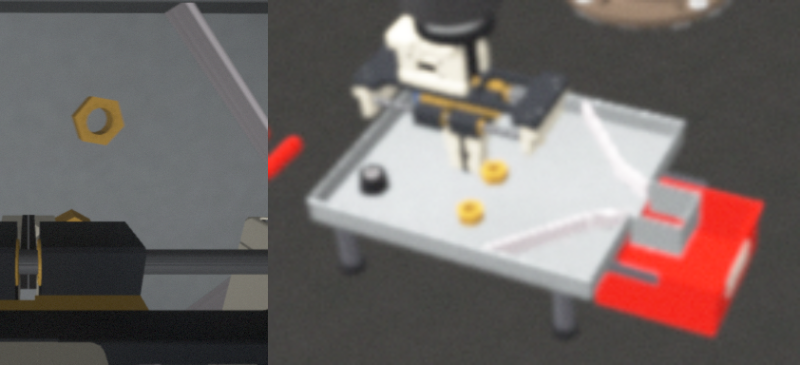

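In the scene view nut 2 has moved ahead of the fingertips, with x unchanged. Its centre is about 29 mm ahead of the tip axis. I'll keep going, easing toward x = 0.

Request:
send_rows(
  motion=[
    {"offset":[0.05,0.8,0],"turn":0},
    {"offset":[0.1,1.6,0],"turn":0},
    {"offset":[0.1,2.4,0],"turn":0},
    {"offset":[0.15,3.2,0],"turn":0},
    {"offset":[0.2,4.0,0],"turn":0},
    {"offset":[0.2,4.8,0],"turn":0},
    {"offset":[0.25,5.6,0],"turn":0},
    {"offset":[0.25,6.4,0],"turn":0},
  ],
)

```text
t: 3.6
eef_pos: [0.5218, -0.0657, 0.2577]
ee_rot: [3.142, -0.0, 2.879]
force: [-0.1, 0.0, -0.3]
width: 0.0002
```

```bash
python3 - <<'E'
from h import *
look("scene","s4")
E
```

```text
scene 32 [243.8 144.9] tray [-122.9  -18.1]
scene 102 [229.6 152.1] tray [-75.8 -42.1]
scene 61 [241.  175.6] tray [ 7.9 32. ]
scene 61 [211.9 185.3] tray [ 72.6 -23.9]
t 3.65 tip tray [0.7 4.1] z 0.0798 yaw 165.0 F [0.3 0.9 0.5]
```

Request:
send_rows(
  motion=[
    {"offset":[0,0.8,0],"turn":0},
    {"offset":[0,1.6,0],"turn":0},
    {"offset":[0,2.4,0],"turn":0},
    {"offset":[0.05,3.2,0],"turn":0},
    {"offset":[0.05,4.0,0],"turn":0},
    {"offset":[0.05,4.7,0],"turn":0},
    {"offset":[0.1,5.4,0],"turn":0},
    {"offset":[0.1,6.0,0],"turn":0},
  ],
)

```text
t: 4.45
eef_pos: [0.5364, -0.0077, 0.2577]
ee_rot: [-3.142, 0.0, 2.879]
force: [-0.9, 0.5, -0.3]
width: 0.0005
```

```bash
python3 - <<'E'
from h import *
look("scene","s5")
E
```

```text
scene 42 [263.2 149.2] tray [-124.4   43.8]
scene 127 [248.6 156.9] tray [-75.5  18.2]
scene 57 [261.6 180.2] tray [ 5.1 91.4]
scene 60 [211.9 185.3] tray [ 72.8 -24. ]
t 4.5 tip tray [-0.3 63.8] z 0.0797 yaw 165.0 F [ 0.4  1.9 -0.4]
```

Request:
send_rows(
  motion=[
    {"offset":[0,0.6,0],"turn":0},
    {"offset":[0,1.2,0],"turn":0},
    {"offset":[0,1.8,0],"turn":0},
    {"offset":[0,2.4,0],"turn":0},
    {"offset":[0,2.9,0],"turn":0},
    {"offset":[0,3.4,0],"turn":0},
    {"offset":[0,3.9,0],"turn":0},
    {"offset":[0,4.4,0],"turn":0},
  ],
)

```text
t: 5.3
eef_pos: [0.5478, 0.0347, 0.2577]
ee_rot: [3.142, 0.0, 2.879]
force: [1.0, 0.6, -0.2]
width: 0.0003
```

```bash
python3 - <<'E'
from h import *
look("scene","s6",10)
b=cv2.imread("pics/s6.png")[110:240,140:330]; cv2.imwrite("pics/m6.png",cv2.resize(b,(760,520),interpolation=cv2.INTER_CUBIC))
E
```

```text
scene 40 [279.6 153.1] tray [-124.1   94.8]
scene 106 [268.2 161.4] tray [-76.4  78.2]
scene 60 [211.9 185.2] tray [ 72.5 -24. ]
scene 63 [278.5 202.7] tray [ 70.  164.1]
t 5.35 tip tray [ -0.3 107.6] z 0.0797 yaw 164.99 F [ 0.4  1.5 -0.5]
```

View pics/m6.png

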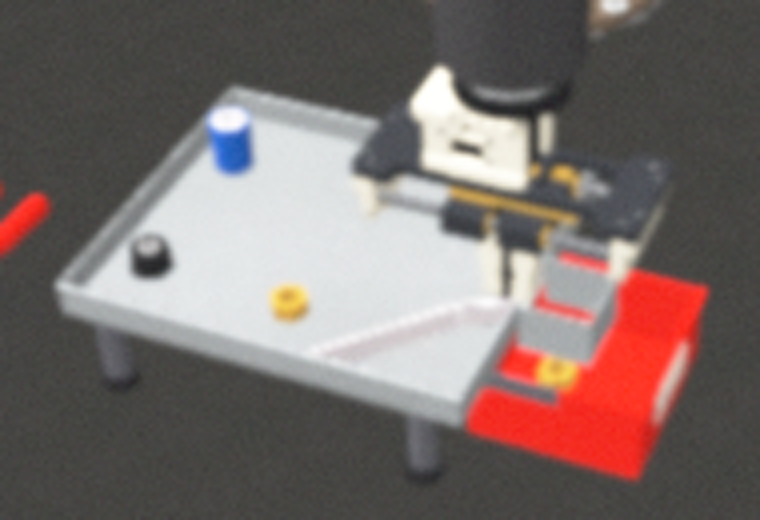

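The scene crop shows nut 2 lying in the bin at (557,372), with nut 1 untouched at (290,300) and the capacitor and foot standing. Next I'll lift clear and go behind nut 1, turned to push toward (0,72).

Request:
send_rows(
  motion=[
    {"offset":[0,-0.5,-2],"turn":0},
    {"offset":[0,-1,-5],"turn":0},
    {"offset":[-2,-5,-5],"turn":-8},
    {"offset":[-4,-9,-5],"turn":-16},
    {"offset":[-6.5,-13,-5],"turn":-24},
    {"offset":[-9.25,-17.4,-5],"turn":-32},
    {"offset":[-9.25,-17.4,-5],"turn":-33.7},
    {"offset":[-9.25,-17.4,-3.5],"turn":-33.7},
  ],
)

```text
t: 6.15
eef_pos: [0.5929, -0.1601, 0.2939]
ee_rot: [-3.14, 0.003, -2.817]
force: [-0.7, 0.4, -0.4]
width: 0.0007
```

```bash
python3 - <<'E'
from h import *
look("wrist","w7",60);look("scene","s7")
E
```

```text
wrist 1532 [467.6  56.4] tray [-64.  -25.6]
wrist 805 [328.2 217.5] tray [ 63.5 -31.2]
t 6.2 tip tray [ 91.9 -68.7] z 0.1122 yaw -161.47 F [-1.7 -1.1 -2.8]
scene 88 [189.3 155.1] tray [ -20.5 -145. ]
scene 52 [234.2 157.3] tray [-58.7 -19.5]
scene 60 [211.9 185.3] tray [ 72.8 -24. ]
scene 64 [278.5 202.7] tray [ 69.8 163.9]
t 6.25 tip tray [ 91.4 -68.2] z 0.1127 yaw -161.44 F [-1.5  0.2 -0.5]
```

Request:
send_rows(
  motion=[
    {"offset":[-0.15,0,1.2],"turn":0},
    {"offset":[-0.15,0,2.4],"turn":0},
    {"offset":[-0.15,0,3.1],"turn":0},
    {"offset":[-0.15,0.7,3.1],"turn":0},
    {"offset":[-0.15,1.4,3.1],"turn":0},
    {"offset":[-0.15,2.1,3.1],"turn":0},
    {"offset":[-0.15,2.8,3.1],"turn":0},
    {"offset":[-0.15,3.5,3.1],"turn":0},
  ],
)

```text
t: 7.05
eef_pos: [0.582, -0.1234, 0.2622]
ee_rot: [-3.141, 0.001, -2.815]
force: [1.2, -0.1, 0.4]
width: 0.0001
```

```bash
python3 - <<'E'
from h import *
look("scene","s8")
E
```

```text
scene 83 [205.3 162.8] tray [ -5.7 -85. ]
scene 59 [217.5 184.6] tray [ 64.5 -11.2]
scene 63 [278.5 202.7] tray [ 70.  164.1]
t 7.1 tip tray [ 73.1 -36.2] z 0.0842 yaw -161.3 F [-1.6  1.5 -0.4]
```

Request:
send_rows(
  motion=[
    {"offset":[0,0.8,0.2],"turn":0},
    {"offset":[0,1.6,0.4],"turn":0},
    {"offset":[0,2.4,0.4],"turn":0},
    {"offset":[0,3.2,0.4],"turn":0},
    {"offset":[0,4.0,0.4],"turn":0},
    {"offset":[0,4.8,0.4],"turn":0},
    {"offset":[0,5.5,0.4],"turn":0},
    {"offset":[0,6.2,0.4],"turn":0},
  ],
)

```text
t: 7.9
eef_pos: [0.5621, -0.0648, 0.2578]
ee_rot: [-3.142, 0.0, -2.816]
force: [-0.4, 0.2, 0.3]
width: 0.0007
```

```bash
python3 - <<'E'
from h import *
look("scene","s9")
E
```

```text
scene 80 [229.8 160.9] tray [-39.  -24.2]
scene 58 [240.4 181.4] tray [30.6 40.3]
scene 65 [278.4 202.7] tray [ 70.1 163.9]
t 7.95 tip tray [38.7 15.2] z 0.0797 yaw -161.31 F [ 0.  1. -1.]
```

Request:
send_rows(
  motion=[
    {"offset":[0,0.8,0],"turn":0},
    {"offset":[0,1.6,0],"turn":0},
    {"offset":[0,2.4,0],"turn":0},
    {"offset":[0,3.1,0],"turn":0},
    {"offset":[0,3.7,0],"turn":0},
    {"offset":[0,4.2,0],"turn":0},
    {"offset":[0,3.5,0],"turn":0},
    {"offset":[0,2.5,0],"turn":0},
  ],
)

```text
t: 8.75
eef_pos: [0.5544, -0.0418, 0.2578]
ee_rot: [-3.142, 0.0, -2.815]
force: [-0.3, -0.7, -0.0]
width: 0.0002
```

```bash
python3 - <<'E'
from h import *
look("scene","s10")
E
```

```text
scene 80 [240.  159.6] tray [-55.    0.2]
scene 60 [256.1 179.1] tray [ 6.5 75.8]
scene 63 [278.5 202.7] tray [ 70.  164.1]
t 8.8 tip tray [26.5 33.8] z 0.0797 yaw -161.31 F [ 0.8 -1.   0.1]
```

Request:
send_rows(
  motion=[
    {"offset":[0.4,0.2,0],"turn":8},
    {"offset":[0.9,0.6,0],"turn":16},
    {"offset":[1.5,1.1,0],"turn":24},
    {"offset":[2.1,1.6,0],"turn":32},
    {"offset":[2.1,1.6,0],"turn":33.7},
    {"offset":[2.1,1.6,0],"turn":33.7},
  ],
)

```text
t: 9.4
eef_pos: [0.5296, -0.0337, 0.2578]
ee_rot: [3.142, 0.0, 2.881]
force: [0.3, -0.8, -0.3]
width: 0.0004
```

```bash
python3 - <<'E'
from h import *
look("scene","s11"); look("wrist","w11")
E
```

```text
scene 96 [241.8 154.7] tray [-77.5  -4.2]
scene 61 [256. 179.] tray [ 6.3 75.6]
scene 63 [278.5 202.7] tray [ 70.  164.1]
t 9.45 tip tray [-0.2 36.4] z 0.0798 yaw 165.14 F [-0.5  0.4 -0.5]
wrist 1281 [146.4 132.5] tray [-66.7 -22.1]
wrist 94 [324.1 230.7] tray [-11.5  73.5]
wrist 131 [271.1 282.4] tray [22.9 43.6]
wrist 40 [247.2 287.6] tray [26.7 29. ]
t 9.5 tip tray [-0.2 36.5] z 0.0797 yaw 165.13 F [ 0.5 -0.5 -0.5]
```

Request:
send_rows(
  motion=[
    {"offset":[0,0.7,0],"turn":0},
    {"offset":[0,1.4,0],"turn":0},
    {"offset":[0,2.1,0],"turn":0},
    {"offset":[0,2.8,0],"turn":0},
    {"offset":[0,3.4,0],"turn":0},
    {"offset":[0,4.0,0],"turn":0},
    {"offset":[0,4.6,0],"turn":0},
    {"offset":[0,5.2,0],"turn":0},
  ],
)

```text
t: 10.3
eef_pos: [0.5429, 0.0174, 0.2577]
ee_rot: [-3.142, -0.0, 2.879]
force: [0.4, -1.2, -0.2]
width: 0.0003
```

Request:
send_rows(
  motion=[
    {"offset":[0,0.5,0],"turn":0},
    {"offset":[0,1.0,0],"turn":0},
    {"offset":[0,1.5,0],"turn":0},
    {"offset":[0,2.0,0],"turn":0},
    {"offset":[0,2.0,0],"turn":0},
  ],
)

```text
t: 10.8
eef_pos: [0.5482, 0.0368, 0.2577]
ee_rot: [3.141, 0.0, 2.88]
force: [-0.1, 0.2, -0.4]
width: 0.0002
```

```bash
python3 - <<'E'
from h import *
look("scene","s12",10)
E
```

```text
scene 39 [280.2 153.2] tray [-124.3   96.7]
scene 115 [269.2 161.6] tray [-76.6  81.3]
scene 45 [290.5 199.2] tray [ 46.4 188. ]
scene 65 [278.3 202.7] tray [ 70.  163.5]
t 10.85 tip tray [ -0.7 108.9] z 0.0797 yaw 164.99 F [-0.3  0.4  0.6]
```

Nut 1 is in the bin as well, two blobs there now. On to nut 3, mirrored.

Request:
send_rows(
  motion=[
    {"offset":[0,-0.5,-2],"turn":0},
    {"offset":[0,-1,-5],"turn":0},
    {"offset":[2,-5,-5],"turn":8},
    {"offset":[4,-9,-5],"turn":16},
    {"offset":[6.5,-13,-5],"turn":24},
    {"offset":[9.3,-17,-5],"turn":32},
    {"offset":[9.3,-17,-5],"turn":34.9},
    {"offset":[9.3,-17,-3.5],"turn":34.9},
  ],
)

```text
t: 11.65
eef_pos: [0.4136, -0.1048, 0.2944]
ee_rot: [3.138, 0.003, 2.267]
force: [0.6, -0.3, 0.1]
width: 0.0004
```

```bash
python3 - <<'E'
from h import *
look("wrist","w13",60);look("scene","s13")
E
```

```text
wrist 873 [325.7 217. ] tray [-70.2 -21.8]
wrist 177 [247.7 277.1] tray [-62.3 -95.2]
wrist 194 [271.1 277. ] tray [-52.1 -80.8]
wrist 3633 [243.4 319.4] tray [ -32.8 -120.8]
t 11.7 tip tray [-94.7 -62.3] z 0.1134 yaw 129.95 F [-1.2  0.2 -3.1]
scene 51 [234.2 157.2] tray [-58.9 -19.7]
scene 28 [289.4 200.2] tray [ 51.1 186.4]
scene 65 [278.3 202.7] tray [ 70.  163.5]
t 11.75 tip tray [-94.7 -62. ] z 0.1138 yaw 130.0 F [ 0.7 -0.5 -0.2]
```

Request:
send_rows(
  motion=[
    {"offset":[0,0,1.2],"turn":0},
    {"offset":[0,0,2.4],"turn":0},
    {"offset":[0,0,3.4],"turn":0},
    {"offset":[0,0.7,3.4],"turn":0},
    {"offset":[0,1.4,3.4],"turn":0},
    {"offset":[0,2.1,3.4],"turn":0},
    {"offset":[0,2.8,3.4],"turn":0},
    {"offset":[0,3.5,3.4],"turn":0},
  ],
)

```text
t: 12.55
eef_pos: [0.4415, -0.0808, 0.259]
ee_rot: [3.141, 0.0, 2.271]
force: [0.0, -0.4, -0.3]
width: 0.0003
```

```bash
python3 - <<'E'
from h import *
look("scene","s14"); look("wrist","w14",60)
E
```

```text
scene 46 [237.1 159.9] tray [-50.5  -6.7]
scene 28 [289.4 200.2] tray [ 51.1 186.4]
scene 65 [278.3 202.7] tray [ 70.  163.5]
t 12.6 tip tray [-72.6 -31.3] z 0.0811 yaw 130.11 F [1.3 1.1 0.6]
wrist 223 [308.3 228.6] tray [-66.3  -1.8]
wrist 180 [271.1 278.3] tray [-51.1 -38.1]
wrist 141 [247.4 280.8] tray [-58. -51.]
t 12.65 tip tray [-73.  -31.7] z 0.0809 yaw 130.11 F [-0.3  0.3  0.4]
```

Request:
send_rows(
  motion=[
    {"offset":[0,0.8,0.1],"turn":0},
    {"offset":[0,1.6,0.1],"turn":0},
    {"offset":[0,2.4,0.1],"turn":0},
    {"offset":[0,3.2,0.1],"turn":0},
    {"offset":[0,4.0,0.1],"turn":0},
    {"offset":[0,4.8,0.1],"turn":0},
    {"offset":[0,5.5,0.1],"turn":0},
    {"offset":[0,6.2,0.1],"turn":0},
  ],
)

```text
t: 13.45
eef_pos: [0.4887, -0.041, 0.2577]
ee_rot: [-3.141, -0.0, 2.27]
force: [0.5, -0.7, 0.4]
width: 0.0004
```

```bash
python3 - <<'E'
from h import *
look("scene","s15")
E
```

```text
scene 29 [233.1 142.6] tray [-122.4  -52.7]
scene 44 [248.4 172. ] tray [-13.1  44.6]
scene 28 [289.4 200.2] tray [ 51.1 186.4]
scene 65 [278.3 202.7] tray [ 70.  163.5]
t 13.5 tip tray [-37.2  19.4] z 0.0798 yaw 130.1 F [2.1 0.1 0.4]
```

Request:
send_rows(
  motion=[
    {"offset":[0,0.8,0],"turn":0},
    {"offset":[0,1.6,0],"turn":0},
    {"offset":[0,2.4,0],"turn":0},
    {"offset":[0,3.1,0],"turn":0},
    {"offset":[0,3.6,0],"turn":0},
    {"offset":[0,3.6,0],"turn":0},
    {"offset":[0,2.9,0],"turn":0},
    {"offset":[0,1.9,0],"turn":0},
  ],
)

```text
t: 14.3
eef_pos: [0.5022, -0.0295, 0.2575]
ee_rot: [-3.141, -0.0, 2.27]
force: [-0.3, -0.2, -0.3]
width: 0.0001
```

```bash
python3 - <<'E'
from h import *
look("scene","s16")
E
```

```text
scene 58 [255.5 178.6] tray [ 5.2 73.6]
scene 28 [289.4 200.2] tray [ 51.1 186.4]
scene 65 [278.3 202.7] tray [ 70.  163.5]
t 14.35 tip tray [-29.1  32. ] z 0.0794 yaw 130.03 F [-2.2 -1.5 -1.1]
```

Request:
send_rows(
  motion=[
    {"offset":[-0.4,0.2,0],"turn":-8},
    {"offset":[-0.9,0.6,0],"turn":-16},
    {"offset":[-1.6,1.1,0],"turn":-24},
    {"offset":[-2.3,1.65,0],"turn":-32},
    {"offset":[-2.3,1.65,0],"turn":-34.9},
    {"offset":[-2.3,1.65,0],"turn":-34.9},
  ],
)

```text
t: 14.95
eef_pos: [0.5298, -0.0367, 0.2577]
ee_rot: [-3.142, -0.0, 2.879]
force: [0.2, -0.3, -0.0]
width: 0.0006
```

```bash
python3 - <<'E'
from h import *
look("scene","s17")
E
```

```text
scene 42 [252.4 146.8] tray [-123.7    9.4]
scene 89 [240.  154.4] tray [-77.2  -9.6]
scene 58 [255.5 178.6] tray [ 5.2 73.6]
scene 27 [289.3 200.3] tray [ 51.7 186.6]
scene 64 [278.4 202.6] tray [ 69.8 163.5]
t 15.0 tip tray [ 0.5 33.6] z 0.0797 yaw 164.85 F [ 0.2 -0.7 -0. ]
```

Request:
send_rows(
  motion=[
    {"offset":[0.1,0.7,0],"turn":0},
    {"offset":[0.1,1.4,0],"turn":0},
    {"offset":[0.1,2.1,0],"turn":0},
    {"offset":[0.1,2.8,0],"turn":0},
    {"offset":[0.1,3.5,0],"turn":0},
    {"offset":[0.1,4.2,0],"turn":0},
    {"offset":[0.1,4.9,0],"turn":0},
    {"offset":[0.1,5.5,0],"turn":0},
  ],
)

```text
t: 15.8
eef_pos: [0.5437, 0.0179, 0.2577]
ee_rot: [-3.142, -0.0, 2.879]
force: [0.8, -0.6, -0.6]
width: 0.0005
```

Request:
send_rows(
  motion=[
    {"offset":[0,0.5,0],"turn":0},
    {"offset":[0,1.0,0],"turn":0},
    {"offset":[0,1.5,0],"turn":0},
    {"offset":[0,2.0,0],"turn":0},
    {"offset":[0,2.0,0],"turn":0},
    {"offset":[0,1.5,0],"turn":0},
    {"offset":[0,1,-2],"turn":0},
    {"offset":[0,0,-6],"turn":0},
  ],
)

```text
t: 16.6
eef_pos: [0.5424, 0.0166, 0.3155]
ee_rot: [-3.138, -0.006, 2.879]
force: [0.6, -0.4, 0.3]
width: 0.0005
```

Request:
send_rows(
  motion=[
    {"offset":[0,0,-5],"turn":0},
    {"offset":[0,-4,-9],"turn":0},
    {"offset":[0,-8,-9],"turn":0},
    {"offset":[0,-13,-9],"turn":0},
    {"offset":[0,-18,-9],"turn":0},
    {"offset":[0,-23,-9],"turn":0},
    {"offset":[0,-28,-9],"turn":0},
    {"offset":[0,-28,-9],"turn":0},
  ],
)

```text
t: 17.4
eef_pos: [0.4685, -0.2579, 0.4075]
ee_rot: [-3.141, -0.001, 2.874]
force: [-0.7, 1.1, -0.2]
width: 0.0002
```

```bash
python3 - <<'E'
from h import *
look("scene","s18",10); d=look("top","t18",10)
b=cv2.imread("pics/s18.png")[110:240,90:330]; a=d["frame"][140:275,195:365]
b=cv2.resize(b,(440,300),interpolation=cv2.INTER_CUBIC);a=cv2.resize(a,(360,300),interpolation=cv2.INTER_CUBIC)
cv2.imwrite("pics/m18.png",np.hstack([b,a]))
E
```

```text
scene 101 [281.7 201.9] tray [ 64.3 170.4]
t 17.45 tip tray [  -1.  -194.1] z 0.2294 yaw 164.66 F [0.2 1.2 0.4]
top 132 [234.4 192.5] tray [ -8.3 141. ]
t 17.5 tip tray [  -0.8 -192.6] z 0.2295 yaw 164.76 F [-0.6  1.  -1.1]
```

View pics/m18.png

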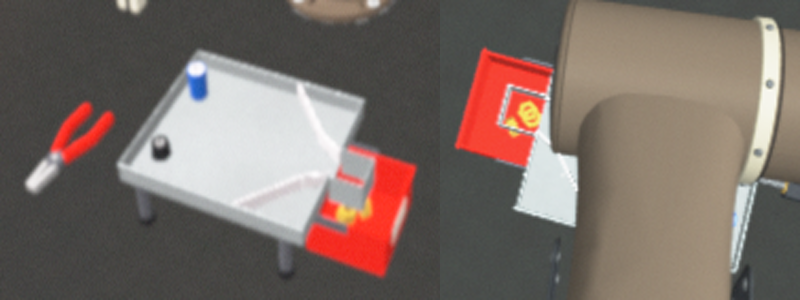

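The tray floor is clear, the capacitor and foot are standing, and the nut cluster is in the bin. I'll do one numeric before/after check, then hand in.

```bash
python3 - <<'E'
from h import *
a=cv2.imread("pics/b.png"); d=grab("scene"); b=d["frame"]
for n,(u,v) in dict(cap=(197,145),foot=(177,173),pliers=(128,173),key=(420,225)).items():
    r=30 if n in("pliers","key") else 12
    print(n,np.abs(a[v-r:v+r,u-r:u+r].astype(int)-b[v-r:v+r,u-r:u+r]).mean().round(2))
W=world(d); m=ymask(d); m[:185]=0;m[230:]=0;m[:,:250]=0;m[:,320:]=0
print("nut z in bin",np.percentile(W[m][:,2],[0,50,100]).round(3), get_state()["t"])
job_done()
E
```

```text
cap 1.52
foot 1.45
pliers 2.21
key 2.07
nut z in bin [0.011 0.029 0.074] 17.55
the job is handed in; nothing more can be done
```

I pushed the three brass nuts through the gate with closed fingertips, one at a time: the middle nut first, then the one on the tray's +x side, then the one on its -x side. The first two showed in the bin before I started on the next. I then raised the arm clear and handed the job in at about 17.6 s.

**Last checks:**
- **Tray:** the final scene view shows no nuts left on the tray floor.
- **Bin:** the yellow area inside it matches about three nuts. They overlap in both views, so I did not count them one by one. Their depth readings are mostly at bin height (median 29 mm), with an edge reading up to 74 mm.
- **Other objects:** the capacitor, foot, pliers and hex key look unchanged from the first picture, with only noise-level differences.
- **Forces:** every force reading I took was about 4 N or less.

**Disagreement between cameras:** the scene camera placed the nuts about 7 mm further along tray x than the top and wrist cameras did. I corrected for that offset throughout.

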